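Pack the finished carvings into their presentation trays

ROBOT

A 6-joint arm with a two-finger parallel gripper is mounted at the origin on the work surface. World frame = base frame: x ahead of the robot, y to its left, z up, the work surface at z = 0. Lengths are in m, angles in degrees, forces in N, time in s.
With the tool pointing down it reaches from about 0.35 to 0.875 m from the base axis. Payload 15.5 kg.
Tool frame: the origin (TCP) lies at the centre of the arm's flange, where the gripper is bolted on; the fingertips stand 173 mm ahead of it and the grasp point (between the pads) lies 155 mm ahead of it; z points along the fingers, y is the direction in which the jaws open and shut (so a half turn about z gives the same grasp; the last joint's range is limited). The gripper opens to 85 mm and grips with 20 to 120 N. Pads are 22 mm wide; open, the fingers measure 114 mm over their backs; the gripper's body (76 mm by 85 mm) begins 54 mm behind the grasp point. The pads swing forward as they close: fully open they stand 13 mm farther back than shut.
Start: joints at [-76.175, 28.281, 77.091, -0, 74.628, -5.472], TCP at [0.207, -0.59, 0.405] pointing down, gripper open.
Joint ranges: [-166.48, 166.48], [-47.26, 123.95], [12.59, 153.08], [-70.14, 250.14], [6.76, 159.57], [-176.63, 176.63]. Speed limits (degrees/s): [108.29, 108.29, 147.25, 172.46, 172.46, 172.46].

INTERFACE

Orientations are given as [roll, pitch, yaw] about the fixed x, y, z axes, in that order (R = Rz(yaw) Ry(pitch) Rx(roll)).
In Python, from cell import manip, vision gives the robot as it stands. The module is installed in compiled form; this text tells all that it offers. Calls block until the motion is done:
- manip.move_ptp(position, orientation): joint-space move of the TCP to a pose.
- manip.servo_line(position, ori=None, v=0.15): straight line of the TCP; ori=None keeps the orientation; v is the mean speed in m/s.
- manip.set_joints(angles): joint-space move.
- manip.grip(opening, strength=None): opening from 0.0 (shut) to 1.0 (fully open); strength is the grip in N (None keeps the last); returns when the fingers have stopped.
- manip.wait(seconds).
- manip.ik(position, orientation): joint angles nearest the present ones, or None.
- manip.read_state(): the state.
- vision.snapshot(name): name is "side" or "top" or "wrist"; returns a dict with "pixels" (480x640x3 uint8, red, green, blue), "depth" (480x640 float32, m along the optical axis (not along the pixel's ray), 0 where there is no reading), "fx", "fy", "cx", "cy" (pixels), "R" (3x3) and "t" (3): a world point X has camera coordinates R X + t. Camera axes: x right, y down, z forward; pixel columns grow to the right and rows downward; lengths in m; the calibration is good to about 2 mm. The wrist camera is an equidistant fisheye: a pixel r from the principal point sees the ray r / f radians off the axis. A picture is of the moment at which its call begins.
A pose or a line that the arm cannot do raises manip.MotionError and nothing moves.
- manip.hand_in(): hands the job in, once; it reports no verdict.
Trained networks look in the newest picture that a camera, given by its name, has taken for a name from the list of things; names that differ only in an ending like _2 or _b are one class to them, and where a whole thing is asked for, a point or a joint stands for the part that bears it (a point fixed in the world has none). Each returns a list of dicts, best first, with "p" (0 to 1); they miss things now and then, are a little off and sometimes report something else, mostly with a low value. They report only what shows in the picture. A call takes as long as a camera call. They do not tell look-alikes from the thing itself.
- vision.spot_in(camera, label): "position" ([x, y, z] in m, in the coordinates of the camera as it stood for that picture, good to about 4 mm: the middle of the surface that is visible of it).
- vision.trace(camera, label): "mask" (480x640 bool, what is visible of it).
- vision.place_of(camera, label): "position" ([x, y, z] in m, in the coordinates of the camera as it stood for that picture, good to about 4 mm: a listed point, or the origin of a listed thing).
The state is a dict: "clock": time; "q": joint angles; "qd": joint speeds; "effort": joint torques, N m; "tool_pos": TCP position; "tool_rot": TCP orientation; "contact_force": force on the tool from outside, world axes, zero at the start; "moment": the same for the moment, N m; "grip_width": opening from 0.0 (shut) to 1.0 (fully open).
Only numpy, scipy, OpenCV 4.12 (cv2) and the standard library are available. Lean on these libraries where they do the work, as an engineer would, in place of code of your own. Each camera call takes 0.05 s, during which the arm holds its last target. There are 200 camera calls.

TASK

The four finished bamboo carvings (wrist rest, round seal-paste box, square seal and slender paperweight) are scattered over the carver's bench among four gold-lined presentation trays. Put each carving in the tray whose recess has its shape and size, upright as it stands now and lying flat on the recess floor, setting it down without dropping it. Leave the lacquer jar and the water dish where they stand.

Things in the scene. Friction and masses are not known exactly. Their poses are not given: they have to be found in the camera images.
- wrist_rest: Finished carving in brown bamboo: a wrist rest, an arched half-pipe lying arch up, open below and at its ends, 120 mm long (its y axis), 50 mm wide (x), 32 mm high; its two long sides are upright for the lowest 20 mm, walls 5 mm thick. About 0.1 kg. Belongs in the wide rectangular recess. Origin: centre of its underside; z up.
- paste_box: Finished carving in the same brown: a round seal-paste box, closed and in one piece, 60 mm in diameter, 34 mm high, upright sides up to 31 mm. About 0.08 kg. Belongs in the round recess. Origin: centre of its underside; z up.
- seal: Finished carving in the same brown: a square seal, 36 x 36 mm block (sides along x and y) 42 mm high with a ball knob of 26 mm diameter on top, 68 mm high in all. About 0.08 kg. Belongs in the small square recess, in which its turn does not matter. Origin: centre of its underside; z up.
- paperweight: Finished carving in the same brown: a slender solid paperweight bar, 110 mm long (its y axis), 22 mm wide (x), 24 mm high. About 0.1 kg. Belongs in the narrow rectangular recess. Origin: centre of its underside; z up.
- tray_wide: Low dark-wood presentation tray, 80 x 150 mm and 10 mm high, with one recess 6 mm deep, a wide rectangle 66 mm (x) by 136 mm (y), lined in gold; the recess floor lies 4 mm above the origin and the tray's rim 10 mm above it; recess centred on the tray. Long axis y. Fixed to the bench. Origin: centre of its underside; z up.
- tray_round: Low dark-wood presentation tray, 90 x 90 mm and 10 mm high, with one recess 6 mm deep, a circle 76 mm in diameter, lined in gold; the recess floor lies 4 mm above the origin and the tray's rim 10 mm above it; recess centred on the tray. Fixed to the bench. Origin: centre of its underside; z up.
- tray_square: Low dark-wood presentation tray, 66 x 66 mm and 10 mm high, with one recess 6 mm deep, a small square of 52 mm (sides along x and y), lined in gold; the recess floor lies 4 mm above the origin and the tray's rim 10 mm above it; recess centred on the tray. Fixed to the bench. Origin: centre of its underside; z up.
- tray_narrow: Low dark-wood presentation tray, 52 x 140 mm and 10 mm high, with one recess 6 mm deep, a narrow rectangle 38 mm (x) by 126 mm (y), lined in gold; the recess floor lies 4 mm above the origin and the tray's rim 10 mm above it; recess centred on the tray. Long axis y. Fixed to the bench. Origin: centre of its underside; z up.
- lacquer_jar: Bystander, to be left alone: amber glass jar with a dark lid, 48 mm in diameter, 62 mm high, loose. Origin: centre of its underside; z up.
- water_dish: Bystander, to be left alone: white porcelain bowl, 68 mm across the rim, 28 mm high, loose. Origin: centre of its underside; z up.
Things that resemble listed ones, but are neither listed nor needed, are in the scene too. What is shaped like the paperweight but purple is not meant.

How it is judged:
By the outcome, as a careful person would: the job done as asked, in the order asked, and still so for the second after the job is handed in, with the robot touching nothing.
It also fails if it takes over 104 s, if anything falls off the work surface, if the arm or the gripper's body presses on something with over 40 N, if the wrist force passes 120 N, or if a joint passes its speed limit or range.

## Working session

There is one attempt and no reset: what is moved stays moved. The work goes in short steps, each a Python script; the robot and the scene stay as the last script left them, time stands still between calls to the robot, and variables do not carry over. Pictures are saved under pics/ and viewed, about 12 in all and at most 16, crops included, and the job is handed in when it is done.

```bash
mkdir -p pics
cat > h.py <<'E'
import numpy as np, cv2
from cell import manip, vision
def save(s,n): cv2.imwrite('pics/'+n+'.png',cv2.cvtColor(s['pixels'],cv2.COLOR_RGB2BGR))
def cloud(s):
    v,u=np.mgrid[:480,:640]; d=s['depth']
    P=np.stack([(u-s['cx'])/s['fx']*d,(v-s['cy'])/s['fy']*d,d],-1)
    return (P-s['t'])@np.array(s['R'])
def w(s,p): return np.array(s['R']).T@(np.array(p)-np.array(s['t']))
E
python3 - <<'E'
from h import *
st=manip.read_state(); print(st['clock'],st['tool_pos'],st['tool_rot'],st['grip_width'])
for c in ('top','side'):
    s=vision.snapshot(c); save(s,c+'0'); np.savez(c+'0.npz',**s)
    print(c,s['fx'],w(s,[0,0,0]))
    for l in 'wrist_rest paste_box seal paperweight tray_wide tray_round tray_square tray_narrow lacquer_jar water_dish'.split():
        for r in vision.place_of(c,l):
            p=r['position']; print(l,round(r['p'],2),w(s,p).round(3),round(s['fx']*p[0]/p[2]+s['cx']),round(s['fy']*p[1]/p[2]+s['cy']))
print(manip.read_state()['clock'])
E
```

```text
0.0 [ 0.20649447 -0.58973229  0.40408825] [-1.79927967e+02 -5.53789933e-03  1.92956091e+01] 1.001379452423409
top 595.5728833116169 [0.28550203 0.01479406 1.19978787]
wrist_rest 0.82 [ 0.454 -0.363 -0.001] 493 246
paste_box 0.6 [ 0.588 -0.183 -0.002] 404 180
seal 0.57 [ 0.454  0.173 -0.004] 230 243
paperweight 0.92 [ 0.302 -0.234 -0.001] 431 320
paperweight 0.59 [ 0.584 -0.367  0.003] 494 183
tray_wide 0.72 [ 0.598  0.174 -0.001] 232 174
tray_round 0.81 [ 0.445  0.012 -0.003] 309 248
tray_square 0.76 [ 0.446  0.358 -0.003] 139 246
tray_narrow 0.84 [0.583 0.367 0.003] 137 180
lacquer_jar 0.94 [ 0.426 -0.172 -0.005] 399 259
water_dish 0.71 [ 0.589  0.009 -0.001] 311 179
water_dish 0.43 [ 0.598  0.179 -0.002] 229 174
side 474.8986869159651 [0.1780878  0.65726758 0.55754809]
wrist_rest 0.9 [ 0.453 -0.366 -0.003] 394 179
wrist_rest 0.28 [0.453 0.008 0.002] 334 263
paste_box 0.91 [ 0.589 -0.184  0.001] 312 201
paste_box 0.52 [ 0.585  0.012 -0.001] 272 249
seal 0.58 [0.453 0.175 0.001] 293 322
paperweight 0.73 [ 0.303 -0.237 -0.003] 442 218
paperweight 0.62 [ 0.594 -0.368  0.   ] 342 167
tray_wide 0.98 [ 0.601  0.176 -0.002] 218 299
tray_round 0.89 [ 0.454  0.007 -0.002] 334 264
tray_square 0.68 [0.444 0.354 0.004] 238 410
tray_narrow 0.8 [0.585 0.366 0.001] 150 383
lacquer_jar 0.77 [ 0.43  -0.172 -0.   ] 377 220
water_dish 0.79 [0.587 0.016 0.   ] 270 249
1.1
```

View pics/top0.png

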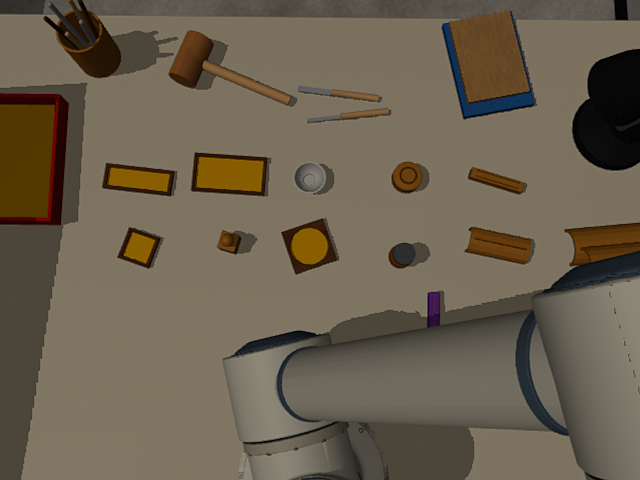

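View pics/side0.png

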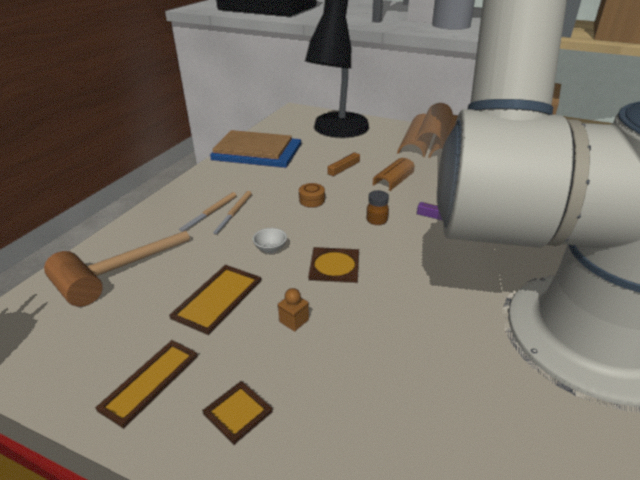

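Top view: the brown paperweight is at px (497,180), wrist rest (499,245), box (406,178), seal (229,241), with the trays at (139,180), (230,174), (310,246) and (139,247). The purple bar at (433,308) is the decoy. Next I need orientations and refined centres.

Run:
```python
from h import *
s=vision.snapshot('top'); C=cloud(s); np.savez('top1.npz',**s)
exp=dict(wrist_rest=(.454,-.364),paste_box=(.588,-.183),seal=(.454,.174),paperweight=(.588,-.367),tray_wide=(.6,.175),tray_round=(.45,.01),tray_square=(.446,.356),tray_narrow=(.584,.366))
for l,e in exp.items():
    for r in vision.trace('top',l):
        m=r['mask']&(s['depth']>0); 
        P=C[m]; c=np.median(P[:,:2],0)
        if np.hypot(*(c-e))>.05: continue
        zmax=np.percentile(P[:,2],98)
        tray=l.startswith('tray')
        Q=P if tray else P[(P[:,2]>.01)]
        if l=='seal': Q=Q[(Q[:,2]>.035)]
        R=cv2.minAreaRect((Q[:,:2]*1000).astype(np.float32))
        print(l,round(r['p'],2),m.sum(),'zmed',np.median(P[:,2]).round(4),'z98',zmax.round(4),'mean',Q[:,:2].mean(0).round(4),'rect c',np.round(R[0],1),'size',np.round(R[1],1),'ang',round(R[2],1))
print('table z',np.median(C[300:320,150:200,2]))
```

```text
wrist_rest 0.57 1656 zmed 0.0282 z98 0.0344 mean [ 0.4505 -0.3651] rect c [ 452.8 -366.1] size [121.9  51.6] ang 78.3
paste_box 0.94 778 zmed 0.0324 z98 0.0373 mean [ 0.5873 -0.1824] rect c [ 588.9 -183.9] size [58.8 58.4] ang 29.5
seal 0.57 411 zmed 0.0422 z98 0.0679 mean [0.4503 0.1713] rect c [451.8 172.7] size [36.9 36.1] ang 73.7
paperweight 0.59 722 zmed 0.0222 z98 0.0278 mean [ 0.5846 -0.3651] rect c [ 586.5 -366.4] size [109.7  25.1] ang 72.9
tray_wide 0.79 2927 zmed 0.0042 z98 0.0123 mean [0.5965 0.1789] rect c [597.7 178.5] size [153.1  87.5] ang 84.8
tray_round 0.74 1959 zmed 0.0057 z98 0.0129 mean [0.4483 0.0138] rect c [449.6  14.4] size [93. 90.] ang 19.7
tray_square 0.91 1060 zmed 0.0049 z98 0.0127 mean [0.4419 0.3578] rect c [442.5 359.5] size [72.5 64.9] ang 72.2
tray_narrow 0.75 1725 zmed 0.0044 z98 0.0124 mean [0.5831 0.3657] rect c [583.2 365.5] size [141.3  53.3] ang 83.6
table z -0.0009783729870478318
```

Sizes and heights match the listed ones. I'll hover over the wrist rest and measure the fingertip height before descending.

```bash
cat >> h.py <<'E'
def go(x,y,z,yaw): manip.move_ptp([x,y,z],[180,0,yaw])
def pick(x,y,yaw,z,width,N=30):
    manip.grip(min(1,(width+22)/85))
    go(x,y,z+.09,yaw); manip.servo_line([x,y,z],v=.1); manip.grip(0,N)
    print('width mm',manip.read_state()['grip_width']*85)
    manip.servo_line([x,y,z+.14],v=.15)
    print('lifted',manip.read_state()['grip_width']*85, manip.read_state()['contact_force'].round(2),manip.read_state()['clock'])
def place(x,y,yaw,z,width):
    go(x,y,z+.14,yaw); manip.servo_line([x,y,z+.012],v=.15)
    f0=manip.read_state()['contact_force'][2]
    zz=z+.006; manip.servo_line([x,y,zz],v=.03)
    while zz>z+.0015:
        zz-=.0007; manip.servo_line([x,y,zz],v=.02)
        f=manip.read_state()['contact_force'][2]-f0
        if abs(f)>2.5: break
    print('down at',round((zz-z)*1000,1),'f',round(f,2))
    manip.grip(min(1,(width+18)/85)); manip.servo_line([x,y,z+.12],v=.15)
    print('clock',manip.read_state()['clock'])
E
python3 - <<'E'
from h import *
manip.grip(72/85); go(.4528,-.3661,.27,78.3)
s=vision.snapshot('side'); C=cloud(s); save(s,'side1')
m=(abs(C[...,0]-.4528)<.06)&(abs(C[...,1]+.3661)<.05)&(C[...,2]>.05)&(s['depth']>0)
z=C[m][:,2]; print(m.sum(), np.percentile(z,[0,1,5,20]), np.histogram(z,np.arange(.06,.2,.01))[0])
st=manip.read_state();print(st['tool_pos'],st['q'],st['clock'],st['grip_width'])
E
```

```text
5326 [0.10507269 0.11566717 0.14573597 0.19837529] [  0   0   0   0  21  62  72  75  65 126 133 188 157 204]
[ 0.45239889 -0.36723633  0.27049998] [-4.49360058e+01  3.40576597e+01  9.13083104e+01 -1.23074439e-02
  5.45684586e+01 -3.31050324e+01] 3.2417 0.8432727721080532
```

View pics/side1.png

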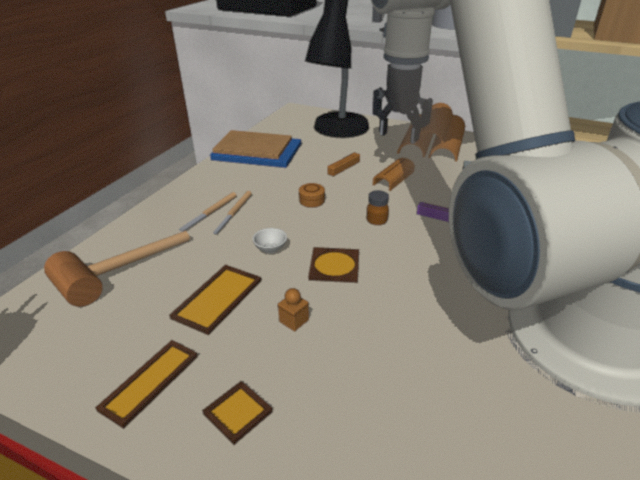

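The side view shows the gripper open above the wrist rest at px (395,170), clear of the other objects. The tip offset is about 165 mm at 72 mm opening, which fits 173 mm when shut. Starting with the wrist rest.

Run:
```python
from h import *
pick(.4528,-.3661,78.3,.179,50)
if manip.read_state()['grip_width']*85>40:
    place(.5985,.1775,84.8,.183,50)
    s=vision.snapshot('top'); save(s,'top2')
```

```text
width mm 49.26951958778465
lifted 48.656037270774874 [-0.74  0.1  -0.81] 6.175
down at 1.1 f -1.53
clock 12.5667
```

View pics/top2.png

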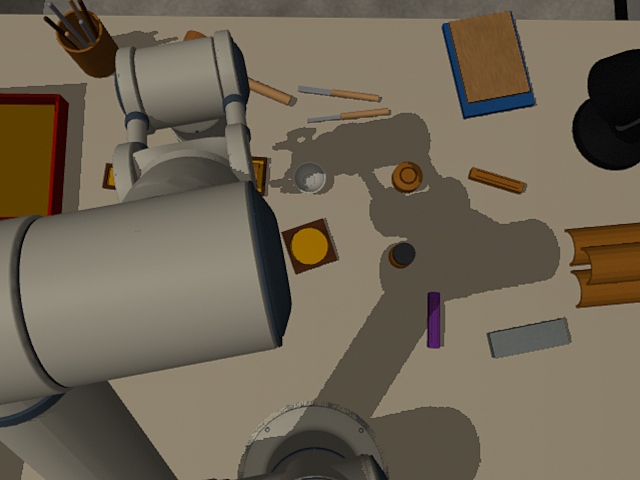

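Picture: the arm hides the tray, but the wrist rest has left its old place at (499,245). No contact was felt before release (maybe 1 mm up), so I'll let the next set-downs go lower until contact. Next is the paste box, then a look.

```bash
python3 - <<'E'
t=open('h.py').read()
t=t.replace("f0=manip.read_state()['contact_force'][2]\n    zz=z+.006; manip.servo_line([x,y,zz],v=.03)","zz=z+.004; manip.servo_line([x,y,zz],v=.03); manip.wait(.25)\n    f0=manip.read_state()['contact_force'][2]; L=[]")
t=t.replace("while zz>z+.0015","while zz>z-.0025").replace("zz-=.0007; manip.servo_line([x,y,zz],v=.02)\n        f=","zz-=.0005; manip.servo_line([x,y,zz],v=.01); manip.wait(.1)\n        f=").replace("        if abs(f)>2.5: break","        L.append(round(f,1))\n        if f>3: break").replace("'f',round(f,2)","'f',L")
open('h.py','w').write(t)
E
python3 - <<'E'
from h import *
pick(.5885,-.1835,90,.177,60)
if manip.read_state()['grip_width']*85>50:
    place(.4505,.0125,90,.181,60)
    go(.5865,-.3664,.272,72.9)
    s=vision.snapshot('top'); save(s,'top3'); C=cloud(s)
    for l in ('wrist_rest','paste_box'):
        for r in vision.trace('top',l):
            P=C[r['mask']&(s['depth']>0)]; P=P[P[:,2]>.014]
            if len(P)<50: continue
            R=cv2.minAreaRect((P[:,:2]*1000).astype(np.float32)); print(l,round(r['p'],2),np.round(R[0]),np.round(R[1]),round(R[2],1),np.percentile(P[:,2],98).round(4))
E
```

```text
width mm 58.7961845871321
lifted 58.64364567046221 [-0.41  0.34 -1.8 ] 16.7667
down at 0.5 f [np.float64(-0.9), np.float64(-0.3), np.float64(-1.0), np.float64(-0.7), np.float64(-0.3), np.float64(1.8), np.float64(16.7)]
clock 23.1167
wrist_rest 0.79 [596. 178.] [120.  52.] 84.8 0.0385
```

View pics/top3.png

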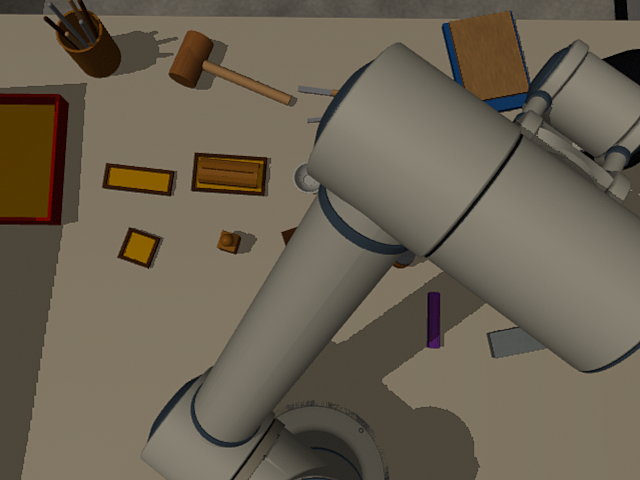

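The wrist rest sits in the wide tray at px (230,173), aligned with it at 84.8°. Box contact came at about +0.7 mm, so the wrist rest was released within roughly 0.5 mm of the floor. On to the paperweight and seal.

```bash
sed -i 's/if f>3: break/if f>2.5: break/' h.py
python3 - <<'E'
from h import *
pick(.5865,-.3664,72.9,.182,22)
if manip.read_state()['grip_width']*85>15:
    place(.5835,.366,83.6,.186,22)
    manip.grip(58/85)
    pick(.452,.173,73.7,.182,36)
    if manip.read_state()['grip_width']*85>28:
        place(.4435,.358,72.2,.186,36)
        go(.25,-.45,.4,20)
        s=vision.snapshot('top'); save(s,'top4'); C=cloud(s)
        for l in ('wrist_rest','paste_box','seal','paperweight','lacquer_jar','water_dish'):
          for r in vision.trace('top',l):
            P=C[r['mask']&(s['depth']>0)]; P=P[P[:,2]>.014]
            if len(P)<50: continue
            R=cv2.minAreaRect((P[:,:2]*1000).astype(np.float32)); print(l,round(r['p'],2),np.round(R[0]),np.round(R[1]),round(R[2],1),np.percentile(P[:,2],98).round(4))
        save(vision.snapshot('side'),'side4')
E
```

```text
width mm 21.06773195835183
lifted 21.100054420342836 [-0.08  0.08 -0.2 ] 27.8917
down at 0.5 f [np.float64(-1.2), np.float64(-0.0), np.float64(-0.7), np.float64(-0.2), np.float64(-0.7), np.float64(-0.9), np.float64(6.4)]
clock 35.875
width mm 35.61217675677883
lifted 36.042196753569876 [ 0.57  0.19 -0.39] 39.7917
down at 0.5 f [np.float64(-0.1), np.float64(-1.4), np.float64(-0.5), np.float64(-0.1), np.float64(-0.5), np.float64(0.2), np.float64(4.1)]
clock 45.95
wrist_rest 0.83 [596. 178.] [120.  52.] 84.5 0.0387
paste_box 0.84 [448.  11.] [58. 58.] 0.1 0.0414
seal 0.82 [441. 358.] [37. 35.] 71.8 0.0725
paperweight 0.76 [581. 365.] [110.  23.] 84.1 0.0313
lacquer_jar 0.72 [ 427. -168.] [44. 44.] 0.3 0.065
water_dish 0.74 [586.  14.] [66. 65.] 26.5 0.0303
```

View pics/top4.png

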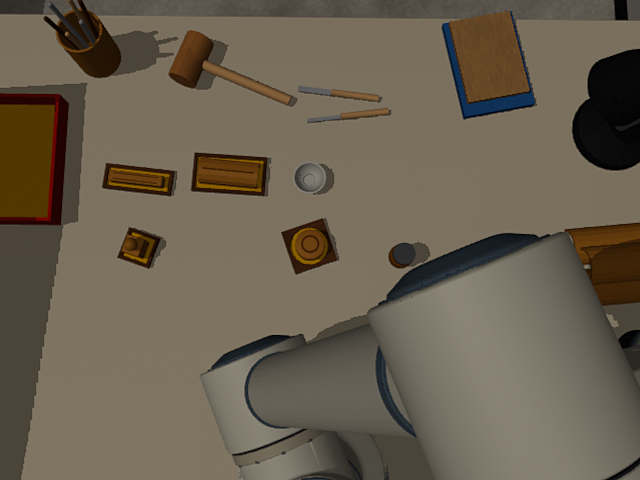

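View pics/side4.png

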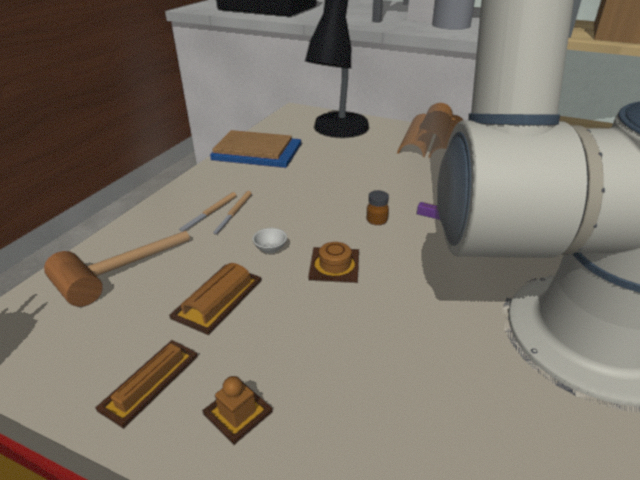

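Both views show all four carvings flat in their recesses: top px (138,179), (230,173), (310,246) and (139,247), with gold showing around each. The jar at (402,254) and the dish at (310,178) have not moved. Tops are about 4 mm higher than before, matching the recess floor height.

```bash
python3 -c "
from h import *
print(manip.read_state()['clock']); manip.hand_in()"
```

```text
49.2833
the job is handed in; nothing more can be done
```

All four carvings are in their matching trays, and I handed the job in at 49.3 s of the 104 s allowed.

- **Placement:** in the last top view, each carving lies inside its recess and within about 2 mm of where I aimed it. The wrist rest and paperweight are within about 0.5° of their trays' long axes.
- **Flat and upright:** each carving's top is about 4 mm higher than it was on the bench, which matches the recess floor height. The side view also shows all four standing upright.
- **Bystanders:** the lacquer jar and water dish stand where they did at the start. The purple look-alike bar was not touched.
- **Set-down:** I lowered the paste box, paperweight and seal until I felt contact, at about 17 N, 6 N and 4 N.
- **Weak point:** I released the wrist rest without feeling contact. Judging by where the other three touched down, it was within roughly 0.5 mm of the floor, and it sits flat in the final check.

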